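# Refit the dust unit's filter and purge knob, and hold the valve open

## Robot

A 7-joint arm with a two-finger parallel gripper is mounted at the origin on a cart in front of the work surface, level with it; the furniture and walls round the work are solid. World frame = base frame: x ahead of the robot, y to its left, z up, the work surface at z = 0. Lengths are in mm, angles in rad, forces in N, time in s.
With the tool pointing down it reaches from about 400 to 900 mm from the base axis. Payload 5.6 kg.
Tool frame: the origin (TCP) lies at the very end of the fingers, on their centre line; the grasp point (between the pads) lies 19 mm behind it (env.grip_point_offset is the distance from the TCP to the grasp point, in mm); z points along the fingers, y is the line along which they close (so a half turn about z gives the same grasp; the last joint's range is limited). The gripper opens to 92 mm and grips with 3 to 60 N. Pads are 20 mm wide; open, the fingers measure 128 mm over their backs; the gripper's body (75 mm by 189 mm) begins 69 mm behind the grasp point.
Start: joints at [1.279, 0.468, -0.012, 1.603, 0.006, 1.071, -0.056], TCP at [160.014, -630.004, 214.592] pointing down, gripper open.
Joint ranges: [-2.53, 2.53], [-0.31, 2.02], [-1.57, 1.55], [0.28, 2.44], [-1.29, 4.43], [0.15, 1.84], [-2.92, 2.92]. Speed limits (rad/s): [2.57, 2.57, 3.14, 3.14, 3.14, 3.14, 3.14].

## Interface

Orientations are given as a 3x3 rotation matrix whose columns are the frame's x, y, z axes.
In Python, from bench import env gives the robot as it stands.
- The arm moves only by the tool send_rows, never from a script. Its argument "motion" is a list of rows, each a list of 3 entries, a list of its own where there are three numbers: the shift along the world's x, y, z in mm, then the turn about the world's z in rad, then the closure, from -1 (fully open) to 1 (shut). In form: [[[tx, ty, tz], twist, hand], ...]. A call has 1 to 12 rows; each row is the pose to reach, as a shift and turn from the pose commanded when the call began; what a row does not reach only later rows make up. A row lasts 1/10 s, in which the tool goes at most 50 mm and 8.59 degrees, less where a joint would pass 70% of its speed; a pose out of reach is approached as far as the arm can. A call with a gripper value outside its range is refused whole. The fingers move at their own pace and stop on an object; "newtons" is the grip in N (left out, the last holds). Time passes only in rows, so rows that repeat a pose let the fingers close. It gives the time, the measured TCP pose, the force, the opening and the grip force at its end, in the units of the state.
- env.state(): the state, without advancing time (a new reading comes with each control period).
- env.read_camera(name): name is "scene" or "top" or "wrist"; returns (picture, depth): 480x640x3 uint8, red, green, blue; 480x640 float32, mm along the optical axis (not along the pixel's ray), 0 where there is no reading.
- env.camera_params(name): a dict with "intrinsics" (3x3 intrinsics, pixels), "extrinsics" (4x4, takes a point from camera to world coordinates). Camera axes: x right, y down, z forward; pixel columns grow to the right and rows downward; lengths in mm; the calibration is good to about 2 mm. The wrist camera is an equidistant fisheye: a pixel r from the principal point sees the ray r / f radians off the axis. A picture is of the moment at which its call begins: read the wrist's pose just before it. camera_params takes no time and is no camera call; for the wrist camera it gives the pose at the moment of the call.
- env.close_job(): hands the job in; it is judged then, once.
Trained networks look in the newest picture that a camera, given by its name, has taken for a name from the list of things; names that differ only in an ending like _2 or _b are one class to them, and where a whole thing is asked for, a point or a joint stands for the part that bears it (a point fixed in the world has none). Each returns a list of dicts, best first, with "conf" (0 to 1); they miss things now and then, are a little off and sometimes report something else, mostly with a low value. They report only what shows in the picture. A call takes as long as a camera call. They do not tell look-alikes from the thing itself.
- env.recognise(target, camera): "pixel" ([column, row] in pixels, amid what is visible of it).
- env.outline_of(target, camera): "mask" (480x640 bool, what is visible of it) and "pixel" ([column, row] in pixels, amid what is visible of it).
The state is a dict: "time_s": time; "joints": joint angles; "joint_vel": joint speeds; "joint_torque": joint torques, N m; "tcp_pos": TCP position; "orientation": TCP orientation; "wrist_force": force on the tool from outside, world axes, zero at the start; "moment": the same for the moment, N m; "grip_width": finger opening in mm; "finger_force": force on a finger pad.
Only numpy, scipy, OpenCV 4.12 (cv2) and the standard library are available. Lean on these libraries where they do the work, as an engineer would, in place of code of your own. Each camera call takes 0.05 s, during which the arm holds its last target. There are 200 camera calls.

## Task

The bench dust unit has been cleaned and goes back into service: first slide its filter cassette down into the slot in the lid until the flange lies flat on the lid, and let go of it. Then take the pointer knob, turn it so that the flat in its bore, which lies on the side of the nose, matches the flat of the purge-valve spindle, push it fully home on the spindle, and press it on down against the valve spring to its stop to purge the filter. Finish while you are still holding the knob pressed down, and leave the tools and other things on the bench where they are.

Things in the scene. Friction and masses are not known exactly. Their poses are not given: they have to be found in the camera images.
- dust_unit: Bench dust unit: fixed grey sheet-steel case with a bare metal lid, 156 (x) x 236 (y) x 110 high. Origin: centre of its underside on the bench; z up; local -x is the louvred front. The filter slot is in the lid's +y half; the purge-valve spindle stands up from its -y half, 116 from the slot's centre. A hose spigot and a brass inlet stick out up to 42 at the back. All sizes in mm.
- slot_mouth (a point): Centre of the filter slot at the lid's top surface (axes as dust_unit). The slot is a straight vertical pocket 98 long (x) x 26 wide (y), 78 deep.
- spindle_seat (a point): On the spindle's axis, on top of its collar (28 across), where the fitted knob's underside rests: 10 above the lid with the valve released. Moves with the spindle. z up; x is the outward normal of the spindle's flat. From here the steel D-shaft stands 14 high, 18 diameter, with one flat 1.5 from the axis, top edge bevelled 1.5.
- valve_press (a joint): How far the spindle is pressed down into the valve, m: 0 released, 0.006 at its stop. A preloaded spring pushes it up: 3 N at 0, rising to 9 N at the stop.
- valve_turn (a joint): Turn of the spindle about its vertical axis, rad, counterclockwise positive, 0 with the flat facing the back of the unit; free from -1.1 to 1.1 against about 0.05 N m of friction; it stays where it is.
- cassette: Upright filter cassette: pleated paper in a grey plastic frame, 96 long (x) x 24 thick (y) x 66 high, lower edge tapered 3 a side; on it a flange 112 x 38 x 5, then a solid grip rib 56 long (x) x 12 thick (y), z 71 to 97. Origin: centre of the underside, z up. 0.12 to 0.21 kg. Fits the slot either way round; home when the flange lies on the lid (origin 66 below the slot mouth).
- knob: Black knob, bore down on the bench: round skirt 52 diameter x 16 high, on it a bar grip 14 thick (y), z 16 to 40, from x = -22 to a pointed nose at x = +30 (sides parallel up to x = 16). Origin: centre of the underside, z up, x to the nose. Blind D-bore 15 deep, 19.8 diameter, flat 2.4 from the axis on the nose side: it goes on with its x along spindle_seat's x, within 0.1 rad. 0.05 to 0.08 kg.
- knob_nose (a point): Tip of the knob's pointed nose, 30 along x and 16 above the knob's origin (axes as knob).
- cassette_flange (a point): Centre of the underside of the cassette's flange, 66 above the cassette's origin (axes as cassette).
- screwdriver: Bystander: red-brown screwdriver lying in front of the dust unit, 187 long (mm). Leave it where it is.
- tape_measure: Bystander: black tape measure standing on edge behind on the left, 72 long, 62 high (mm). Leave it where it is.
- clamp: Bystander: orange spring clamp lying flat behind on the right, 117 long (mm). Leave it where it is.
- palm_sander: Bystander: dusty grey palm sander on the left, 145 long, 100 high (mm). Leave it where it is.
- nail_tin: Bystander: round open steel tin of nails on the right, 74 across, 60 high (mm). Leave it where it is.
- block_plane: Bystander: small iron block plane on the left, 156 long, 59 high (mm). Leave it where it is.
- sanding_block: Bystander: cork sanding block on the right, 110 x 66 x 31 (mm). Leave it where it is.
Things that resemble listed ones, but are neither listed nor needed, are in the scene too. Leave any green or yellow look-alike of the knob alone.

How it is judged:
By the outcome, as a careful person would: the job done as asked, in the order asked, and still so for the second after the job is handed in, while the arm keeps its last pose, push and grip.
It also fails if it takes over 72 s, if anything falls off the work surface, if the arm or the gripper's body presses on something with over 40 N, if the wrist force passes 120 N, or if a joint passes its speed limit or range.

## Working session

There is one attempt and no reset: what is moved stays moved. The work goes in short steps, Python scripts to look and compute and a tool call to move; the robot and the scene stay as the last step left them, time stands still between calls to the robot, and variables do not carry over. Pictures are saved under pics/ and viewed, at most 10 in all, crops included, and the job is handed in when it is done.

Besides the shell and the picture viewer there is one more tool, called after ">>>" as a command line: name --argument value ..., lists and objects as JSON in quotes. send_rows: Moves the arm, as the interface text tells. Its arguments: {"type":"object","properties":{"motion":{"type":"array","items":{"type":"array"}},"newtons":{"type":"number"}},"required":["motion"]}

```bash
mkdir -p pics; ls; cat > h.py <<'E'
import numpy as np, cv2
from bench import env
def save(img,n): cv2.imwrite('pics/'+n,cv2.cvtColor(img,cv2.COLOR_RGB2BGR))
def cloud(cam,d,P=None):
    P=P or env.camera_params(cam); K=np.array(P['intrinsics']);T=np.array(P['extrinsics'])
    v,u=np.mgrid[:480,:640]
    if cam=='wrist':
        x=(u-K[0,2])/K[0,0];y=(v-K[1,2])/K[1,1];r=np.hypot(x,y)+1e-9
        s=np.tan(np.minimum(r,1.5))/r; X=np.stack([x*s*d,y*s*d,d],-1)
    else: X=np.stack([(u-K[0,2])/K[0,0]*d,(v-K[1,2])/K[1,1]*d,d],-1)
    return X@T[:3,:3].T+T[:3,3]
E
python3 - <<'E'
from h import *
np.set_printoptions(precision=3,suppress=True)
for c in ['scene','top']:
    im,d=env.read_camera(c); save(im,c+'0.png'); W=cloud(c,d); np.savez(c+'0.npz',im=im,d=d,W=W)
    print(c,env.camera_params(c)['extrinsics'][:3])
    for t in ['dust_unit','spindle_seat','cassette','knob','slot_mouth']:
        try:
            for o in env.outline_of(t,c)[:4]:
                m=o['mask']&(d>0); print(t,round(o['conf'],2),np.round(o['pixel']),m.sum(),np.median(W[m],0),W[m].min(0),W[m].max(0))
        except Exception as e: print(t,e)
s=env.state();print(s)
E
```

```text
pics
scene [[  -0.906   -0.288    0.311  -27.121]
 [  -0.424    0.611   -0.669 1164.343]
 [   0.003   -0.738   -0.675 1290.855]]
dust_unit 0.89 [289. 253.] 3728 [587.949  44.547 107.474] [ 496.704 -253.321  -77.913] [797.418 135.792 137.158]
dust_unit 0.44 [368. 181.] 318 [ 497.772 -476.905   49.29 ] [ 469.44 -536.51    0.26] [ 535.951 -458.008   68.154]
cassette 0.64 [371. 213.] 550 [ 426.66  -298.004   56.496] [ 375.731 -440.368   -2.966] [ 513.98  -266.891  103.572]
cassette 0.63 [290. 219.] 50 [608.742 -56.069 121.291] [599.677 -84.768 107.293] [628.564 -44.413 137.158]
knob 0.69 [309. 369.] 276 [344.744 380.549  18.95 ] [319.985 332.963  -3.52 ] [373.498 400.304  47.499]
knob 0.51 [328. 342.] 272 [336.128 274.709  20.268] [312.171 232.21   -2.74 ] [368.105 292.812  47.613]
knob 0.5 [291. 336.] 270 [434.58  313.544  18.117] [410.533 284.342  -2.155] [471.996 333.742  48.331]
slot_mouth 0.77 [287. 251.] 3776 [588.736  45.74  107.348] [ 496.704 -303.47   -80.581] [797.418 135.792 137.158]
top [[   0.024   -0.996    0.09   364.166]
 [  -1.      -0.024   -0.001   -3.459]
 [   0.003  
[... 875 characters left out ...]
8 329.918  48.405]
slot_mouth 0.74 [318. 196.] 4871 [604.023   4.083 110.272] [ 507.093 -125.679   -5.16 ] [727.418 126.22  139.087]
{'time_s': 0.6, 'joints': array([ 1.279,  0.467, -0.012,  1.603,  0.006,  1.071, -0.056]), 'joint_vel': array([-0.001, -0.   ,  0.001,  0.001, -0.001, -0.   ,  0.001]), 'joint_torque': array([ -0.   , -52.013,  -0.012, -24.395,  -0.057,   0.012,   0.   ]), 'tcp_pos': array([ 159.998, -630.022,  214.623]), 'orientation': array([[ 0.969,  0.246, -0.   ],
       [ 0.246, -0.969, -0.   ],
       [-0.   ,  0.   , -1.   ]]), 'wrist_force': array([-0.625,  0.177,  0.402]), 'moment': array([ 0.011, -0.017, -0.081]), 'finger_force': 0.0, 'grip_width': 91.65964717755702}
```

```bash
python3 - <<'E'
from h import *
t=np.load('top0.npz')['im'];save(cv2.resize(t[110:330,180:470],None,fx=2.7,fy=2.7,interpolation=3),'a1.png')
s=np.load('scene0.npz')['im'];save(cv2.resize(s[170:400,180:440],None,fx=2.6,fy=2.6,interpolation=3),'a2.png')
E
```

```text
(no output)
```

View pics/a1.png

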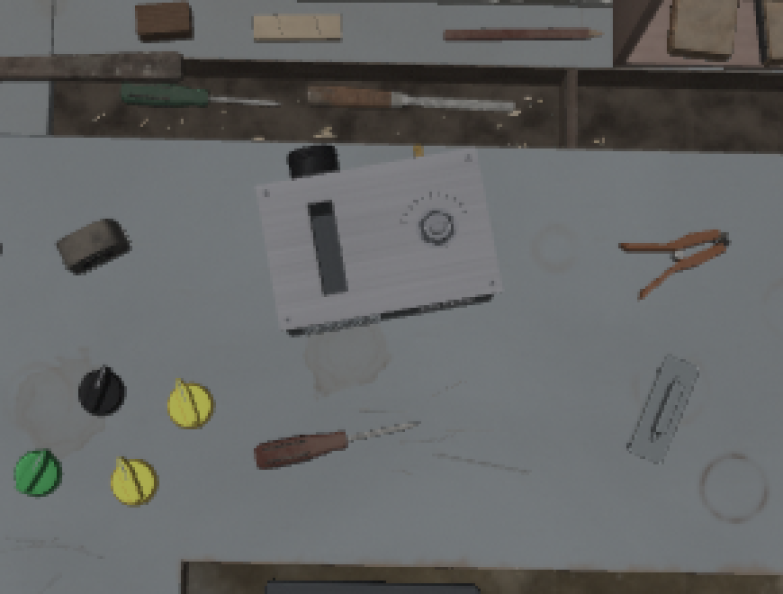

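View pics/a2.png

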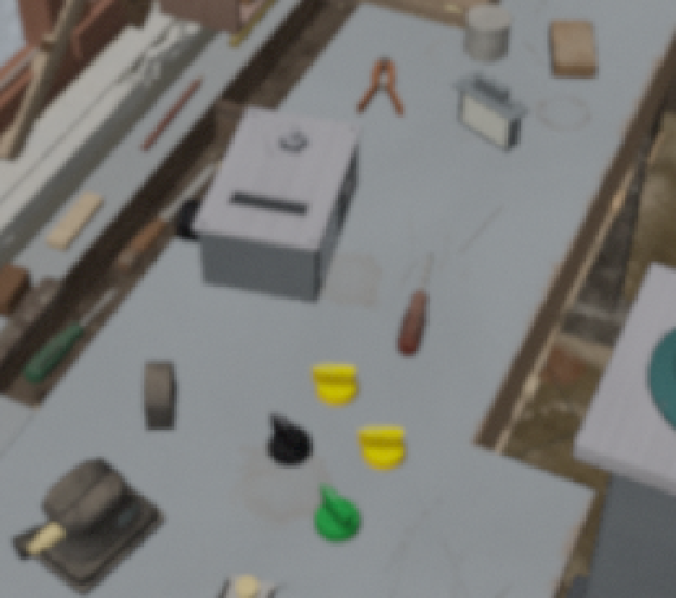

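The black knob (top crop 102,391; scene crop 288,442) is the only black one of four; two are yellow and one is green, so it is the one meant. The cassette stands at crop (663,410), and the unit's slot is at (328,248) and its spindle at (437,227). I'm moving over the cassette for a closer look.

>>> send_rows --motion '[[[32,38,40],-0.13,-1],[[64,76,60],-0.26,-1],[[96,114,70],-0.39,-1],[[128,152,70],-0.52,-1],[[160,190,70],-0.65,-1],[[192,228,70],-0.65,-1],[[224,266,60],-0.65,-1],[[250,300,50],-0.65,-1],[[274,326,40],-0.65,-1],[[274,326,40],-0.65,-1]]' --newtons 20

```text
time_s: 1.6
tcp_pos: [437.7, -297.3, 253.4]
orientation: [[0.925, -0.38, -0.0], [-0.38, -0.925, 0.004], [-0.001, -0.003, -1.0]]
wrist_force: [-0.5, -0.4, 0.6]
grip_width: 91.9
finger_force: 0.0
```

```bash
cat >> h.py <<'E'
def rect(W,lo,hi,c,r,tag=''):
    "min-area rectangle of the points with lo<z<hi within r of c"
    p=W.reshape(-1,3); q=p[(p[:,2]>lo)&(p[:,2]<hi)&(np.hypot(p[:,0]-c[0],p[:,1]-c[1])<r)]
    b=cv2.minAreaRect(q[:,:2].astype(np.float32)); a=b[2]
    if b[1][1]>b[1][0]: a+=90
    a=(a+90)%180-90
    e=np.linalg.svd(q[:,:2]-q[:,:2].mean(0),full_matrices=False)[2][0]
    print(tag,len(q),'c',np.round(b[0],1),'size',np.round(b[1],1),'deg',round(a,1),'pca',round(np.degrees(np.arctan(e[1]/e[0])),1),'z',np.round(np.percentile(q[:,2],[5,50,95]),1),'mean',q[:,:2].mean(0).round(1))
def wrist(n):
    s=env.state();P=env.camera_params('wrist');im,d=env.read_camera('wrist');W=cloud('wrist',d,P)
    np.savez(n+'.npz',im=im,d=d,W=W,T=P['extrinsics']);save(im,n+'.png')
    o=s['orientation'];print('tcp',s['tcp_pos'].round(1),'yaw',np.degrees(np.arctan2(o[1,0],o[0,0])).round(2),'t',s['time_s'],'w',round(s['grip_width'],1),'F',s['wrist_force'].round(1))
    return im,d,W,P
E
python3 - <<'E'
from h import *
im,d,W,P=wrist('w1'); print(P['extrinsics'],P['intrinsics'])
for t in ['cassette','cassette_flange']:
  for o in env.outline_of(t,'wrist')[:2]: print(o['conf'],o['pixel'],W[o['mask']&(d>0)].min(0),W[o['mask']&(d>0)].max(0))
c=(434,-304)
rect(W,85,110,c,70,'rib');rect(W,62,78,c,80,'flange')
W=np.load('top0.npz')['W'];rect(W,85,110,c,70,'rib');rect(W,62,78,c,80,'flange')
rect(W,104,114,(604,0),170,'lid');rect(W,20,95,(604,55),65,'slot');rect(W,116,150,(614,-62),40,'spindle')
E
```

```text
tcp [ 437.7 -297.3  253.4] yaw -22.36 t 1.6 w 91.9 F [-0.5 -0.4  0.6]
[[-3.80650213e-01 -8.90194786e-01 -2.50317115e-01  5.07840245e+02]
 [-9.24705706e-01  3.64976360e-01  1.08220214e-01 -3.27525711e+02]
 [-4.97724106e-03  2.72663712e-01 -9.62096527e-01  4.23259846e+02]
 [ 0.00000000e+00  0.00000000e+00  0.00000000e+00  1.00000000e+00]] [[371.64829954   0.         319.10700816]
 [  0.         371.64829954 239.71371973]
 [  0.           0.           1.        ]]
0.72 [330.3, 215.6] [ 353.45897401 -347.98718306   -2.58108467] [ 490.88046184 -268.22250092   99.1632001 ]
0.55 [331.7, 214.1] [ 349.01541267 -343.96560636   -2.58108467] [ 490.88046184 -269.06757542   99.1632001 ]
rib 816 c [ 432.7 -307.1] size [11.8 55.2] deg -21.6 pca -21.2 z [94.8 96.6 97.9] mean [ 434.1 -307.7]
flange 3451 c [ 432.5 -306.9] size [ 38.  112.1] deg -21.2 pca -21.3 z [69.5 70.8 72.1] mean [ 435.4 -308.1]
rib 95 c [ 433.9 -307.7] size [12.6 55.3] deg -21.2 pca -21.5 z [ 88.9  97.5 102.1] mean [ 433.2 -306.8]
flange 395 c [ 434.4 -307.9] size [ 38.7 111.9] deg -21.0 pca -21.7 z [66.4 71.4 76.2] mean [ 433.3 -306.5]
lid 3491 c [6.042e+02 1.000e-01] size [156.8 236.3] deg -78.4 pca -78.2 z [106.  110.3 113.4] mean [603.6  -2.7]
slot 300 c [598.8  54.2] size [88.9 26.1] deg 11.5 pca 11.4 z [29.3 34.8 77.7] mean [603.2  55.4]
spindle 107 c [618.3 -56.6] size [51.2 66.2] deg -12.6 pca 5.7 z [116.4 120.5 136.8] mean [615.6 -60.8]
```

View pics/w1.png

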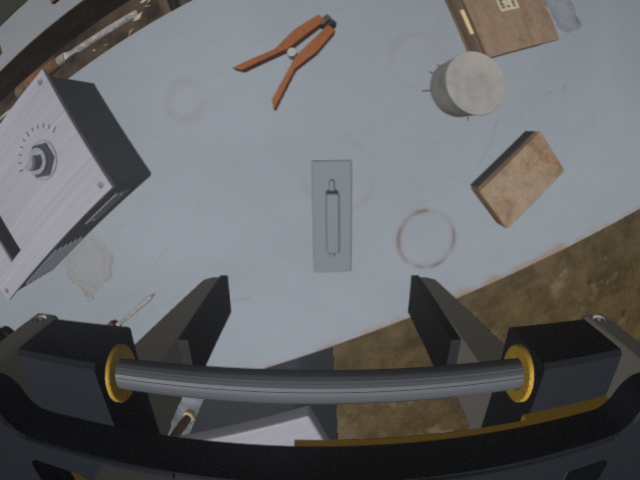

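The wrist view shows the cassette at (332,216), flange and rib both clear, with its yaw matching the top view. I'm descending to grasp the rib.

>>> send_rows --motion '[[[-1.4,-3,-40],0.03,-1],[[-1.4,-3,-85],0.03,-1],[[-1.4,-3,-130],0.03,-1],[[-1.4,-3,-160],0.03,-1],[[-1.4,-3,-175],0.03,-1],[[-1.4,-3,-180],0.03,-1],[[-1.4,-3,-180],0.03,-1],[[-1.4,-3,-180],0.03,1],[[-1.4,-3,-180],0.03,1],[[-1.4,-3,-180],0.03,1],[[-1.4,-3,-180],0.03,1],[[-1.4,-3,-180],0.03,1]]' --newtons 30

```text
time_s: 2.95
tcp_pos: [432.8, -307.1, 75.0]
orientation: [[0.932, -0.363, 0.001], [-0.363, -0.932, -0.0], [0.001, 0.0, -1.0]]
wrist_force: [0.2, -0.6, -0.4]
grip_width: 53.6
finger_force: 0.0
```

>>> send_rows --motion '[[[0,0,0],0,1],[[0,0,0],0,1],[[0,0,0],0,1],[[0,0,0],0,1],[[0,0,0],0,1],[[0,0,0],0,1],[[0,0,0],0,1],[[0,0,0],0,1]]'

```text
time_s: 3.75
tcp_pos: [432.6, -307.0, 74.6]
orientation: [[0.932, -0.363, -0.0], [-0.363, -0.932, 0.0], [-0.0, -0.0, -1.0]]
wrist_force: [1.0, -0.2, -0.6]
grip_width: 11.8
finger_force: 30.0
```

>>> send_rows --motion '[[[0,0,20],0,1],[[0,0,60],0,1],[[0,0,105],0,1],[[0,0,150],0.05,1],[[5,25,185],0.15,1],[[17,65,200],0.25,1],[[29,110,205],0.35,1],[[42,155,205],0.45,1],[[54,200,205],0.55,1],[[66,245,205],0.574,1],[[79,285,205],0.574,1],[[87,307,205],0.574,1]]'

```text
time_s: 4.95
tcp_pos: [519.7, 4.1, 279.6]
orientation: [[0.979, 0.206, -0.0], [0.206, -0.979, 0.001], [0.0, -0.001, -1.0]]
wrist_force: [0.2, -0.3, -1.7]
grip_width: 11.6
finger_force: 30.0
```

>>> send_rows --motion '[[[0,0,0],0,1],[[0,0,0],0,1]]'

```text
time_s: 5.15
tcp_pos: [519.2, -0.1, 279.1]
orientation: [[0.979, 0.202, -0.001], [0.202, -0.979, -0.0], [-0.001, 0.0, -1.0]]
wrist_force: [-0.4, -0.2, -2.0]
grip_width: 12.0
finger_force: 30.0
```

```bash
python3 - <<'E'
from h import *
im,d,W,P=wrist('w2')
c=(604,0)
rect(W,104,114,c,170,'lid')
for t in ['slot_mouth','spindle_seat','cassette']:
  for o in env.outline_of(t,'wrist')[:2]:
    m=o['mask']&(d>0);print(t,round(o['conf'],2),o['pixel'],m.sum(),W[m].min(0).round(),W[m].max(0).round(),np.median(W[m],0).round(1))
rect(W,115,150,(614,-62),30,'spindle');rect(W,130,150,(614,-62),30,'shaft top')
E
```

```text
tcp [ 5.192e+02 -1.000e-01  2.791e+02] yaw 11.66 t 5.15 w 12.0 F [-0.4 -0.2 -2. ]
lid 35149 c [602.3   1.1] size [156.9 237.6] deg -78.4 pca -80.0 z [108.6 109.9 111.3] mean [6.077e+02 1.000e-01]
slot_mouth 0.61 [337.2, 127.8] 40288 [ 499. -176.  -76.] [757. 170. 273.] [610.2   7.9 109.8]
slot_mouth 0.42 [18.1, 113.9] 2306 [520. 425.  -1.] [629. 526.  63.] [576.6 452.   23.1]
spindle_seat 0.66 [405.2, 131.4] 676 [602. -71. 113.] [629. -45. 135.] [614.3 -57.2 120.2]
cassette 0.64 [318.2, 247.1] 9789 [470. -17. 273.] [577.  29. 319.] [545.7   3.1 275.8]
cassette 0.2 [16.4, 112.4] 2381 [519. 425.  -2.] [632. 532.  63.] [576.7 452.1  22.9]
spindle 728 c [614.8 -58.7] size [27.2 27.4] deg -75.9 pca -32.2 z [118.3 120.2 134.1] mean [614.3 -57.9]
shaft top 198 c [611.  -59.5] size [10.2 17.4] deg -78.7 pca -81.3 z [131.3 133.2 134.7] mean [611.5 -59.6]
```

View pics/w2.png

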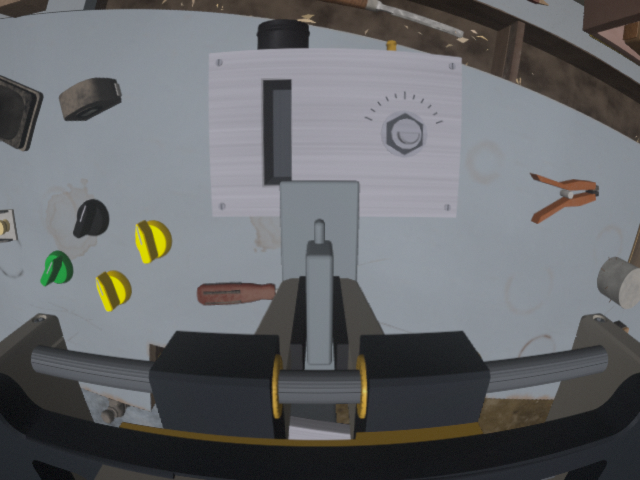

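```bash
cat >> h.py <<'E'
def atplane(W,T,z):
    C=np.array(T)[:3,3]; D=W-C; k=(z-C[2])/D[...,2]; return C+D*k[...,None]
E
python3 - <<'E'
from h import *
f=np.load('w2.npz');W=f['W'];A=atplane(W,f['T'],110)
hole=((W[...,2]<100)&(np.hypot(A[...,0]-600,A[...,1]-55)<62)&(f['d']>0)).astype(np.uint8)
# only inside lid component
n,l,st,ce=cv2.connectedComponentsWithStats(hole)
for i in range(1,n):
  if st[i,4]>200:
    print(ce[i],st[i]); q=A[l==i][:,:2].astype(np.float32); print(cv2.minAreaRect(q),q.mean(0))
    a=np.radians(11.6);e=np.array([np.cos(a),np.sin(a)]);g=np.array([-e[1],e[0]]);u=q@e;v=q@g
    lo=np.percentile(u,[.5,99.5]);lv=np.percentile(v,[.5,99.5]);print(np.diff(lo),np.diff(lv),e*lo.mean()+g*lv.mean())
    big=q
print('collar->slot', np.array([614.8,-58.7])+116*g)
# cassette flange as held
for h in (4,):
  z=W[...,2]; rect(W,270,282,(519,0),75,'flange')
E
```

```text
[277.30951513 131.64163325] [ 264   80   28  105 2743]
((591.4039306640625, 53.35328674316406), (95.78385925292969, 24.95107078552246), 11.020092964172363) [591.71466  53.54342]
[93.95813344] [24.54949409] [591.42323402  53.32039516]
collar->slot [591.47496115  54.93072895]
flange 6623 c [522.3   0.6] size [105.3  37.8] deg 11.5 pca 11.6 z [274.3 275.4 276.5] mean [550.5   6.3]h.py:26: RuntimeWarning: divide by zero encountered in divide
  C=np.array(T)[:3,3]; D=W-C; k=(z-C[2])/D[...,2]; return C+D*k[...,None]
h.py:26: RuntimeWarning: invalid value encountered in multiply
  C=np.array(T)[:3,3]; D=W-C; k=(z-C[2])/D[...,2]; return C+D*k[...,None]
```

>>> send_rows --motion '[[[36,27,-20],0,1],[[60,45,-50],0,1],[[72,53.5,-72],0,1],[[72,53.5,-83],0,1],[[72,53.5,-83],0,1],[[72,53.5,-83],0,1]]'

```text
time_s: 5.95
tcp_pos: [591.5, 52.2, 197.3]
orientation: [[0.98, 0.2, 0.0], [0.2, -0.98, -0.001], [0.0, 0.001, -1.0]]
wrist_force: [0.3, 0.2, -1.0]
grip_width: 12.2
finger_force: 30.0
```

```bash
python3 - <<'E' 2>/dev/null
from h import *
im,d,W,P=wrist('w3'); T=P['extrinsics']
s=env.state();t=s['tcp_pos'];o=s['orientation'];e=o[:2,0];g=np.array([-e[1],e[0]])
q=W-t; L=np.stack([q[...,:2]@e,q[...,:2]@g,W[...,2]],-1)
F=L[(abs(L[...,2]-(t[2]-3.6))<5)&(L[...,0]>30)&(L[...,0]<70)&(abs(L[...,1])<30)]
print('flange far',np.percentile(F[:,0],[99,99.8]),'v',np.percentile(F[:,1],[.5,99.5]),F[:,2].mean())
# lid hole far edge in tool frame on plane z=110
A=atplane(W,T,110)-t;a=np.stack([A[...,:2]@e,A[...,:2]@g],-1)
h=(W[...,2]<104)&(abs(a[...,1])<20)&(a[...,0]>30)&(a[...,0]<56)
print(h.sum(),np.percentile(a[h][:,0],[1,99]) if h.any() else '',np.percentile(a[h][:,1],[1,99]) if h.any() else '')
rect(W,118,122,(614,-58),17,'collar')
rect(W,130,150,(614,-62),30,'top')
save(cv2.resize(im[60:300,180:500],None,fx=2.4,fy=2.4,interpolation=3),'w3c.png')
E
```

```text
tcp [591.5  52.2 197.3] yaw 11.52 t 5.95 w 12.2 F [ 0.3  0.2 -1. ]
flange far [55.11561937 55.24593355] v [-18.59334229  18.44839824] 193.56469812870915
148 [46.20840211 48.35362388] [-10.45669126  14.52560349]
collar 608 c [615.5 -57.6] size [23.7 27.1] deg -29.6 pca -41.3 z [118.4 119.6 121. ] mean [617.3 -56.3]
top 280 c [611.  -59.7] size [11.  18.3] deg -79.5 pca -76.8 z [130.8 132.9 134.5] mean [612.1 -58.7]
```

View pics/w3c.png

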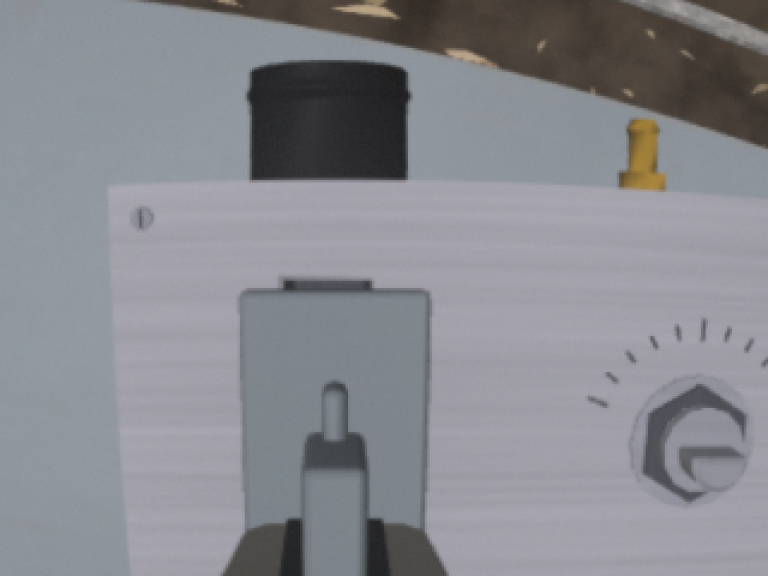

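The crop shows the flange over the slot, with the slot's far end visible at (327,284) and about 2 mm to the left. I'm correcting that and entering.

>>> send_rows --motion '[[[-0.2,0.7,0],0,1],[[-0.2,0.7,-6],0,1],[[-0.2,0.7,-10],0,1],[[-0.2,0.7,-13],0,1],[[-0.2,0.7,-16],0,1],[[-0.2,0.7,-18],0,1],[[-0.2,0.7,-20],0,1],[[-0.2,0.7,-20],0,1]]'

```text
time_s: 6.8
tcp_pos: [591.2, 54.2, 176.2]
orientation: [[0.98, 0.201, -0.001], [0.201, -0.98, -0.0], [-0.001, -0.0, -1.0]]
wrist_force: [0.3, 0.3, -1.0]
grip_width: 11.6
finger_force: 30.0
```

>>> send_rows --motion '[[[0,0,-8],0,1],[[0,0,-16],0,1],[[0,0,-25],0,1],[[0,0,-34],0,1],[[0,0,-42],0,1],[[0,0,-49],0,1],[[0,0,-53],0,1],[[0,0,-56],0,1],[[0,0,-58],0,1],[[0,0,-59],0,1],[[0,0,-59],0,1]]'

```text
time_s: 7.9
tcp_pos: [591.6, 54.2, 118.5]
orientation: [[0.98, 0.201, 0.001], [0.201, -0.98, -0.0], [0.0, 0.0, -1.0]]
wrist_force: [-2.6, 0.2, 5.3]
grip_width: 12.1
finger_force: 30.0
```

>>> send_rows --motion '[[[0,0,1],0,0],[[0,0,1],0,-1],[[0,0,1],0,-1],[[0,0,1],0,-1],[[0,0,1],0,-1],[[0,0,30],0,-1],[[0,0,75],0,-1],[[-10,16,110],0,-1],[[-35,55,125],-0.05,-1],[[-60,95,125],-0.1,-1],[[-85,134,120],-0.2,-1],[[-110,173,110],-0.3,-1]]'

```text
time_s: 9.1
tcp_pos: [480.9, 228.8, 228.5]
orientation: [[0.995, -0.102, 0.002], [-0.102, -0.995, 0.001], [0.002, -0.001, -1.0]]
wrist_force: [0.7, 0.7, 0.1]
grip_width: 92.3
finger_force: 0.0
```

>>> send_rows --motion '[[[-25,37,-10],0,-1],[[-44,70,-20],0,-1],[[-44,70,-20],0,-1],[[-44,70,-20],0,-1]]'

```text
time_s: 9.5
tcp_pos: [437.0, 297.7, 207.4]
orientation: [[0.995, -0.095, -0.0], [-0.095, -0.995, -0.0], [-0.0, 0.0, -1.0]]
wrist_force: [0.6, -1.4, -1.1]
grip_width: 92.2
finger_force: 0.0
```

```bash
python3 - <<'E' 2>/dev/null
from h import *
im,d,W,P=wrist('w4')
for o in env.outline_of('knob','wrist')[:4]:
    m=o['mask']&(d>0);print(round(o['conf'],2),o['pixel'],im[m].mean(0).round(),np.median(W[m],0).round(1))
c=(441,299)
rect(W,33,50,c,45,'bar');rect(W,11,20,c,45,'skirt')
p=W.reshape(-1,3);q=p[(p[:,2]>36)&(p[:,2]<46)&(np.hypot(*(p[:,:2]-c).T)<45)]
q2=p[(p[:,2]>4)&(p[:,2]<20)&(np.hypot(*(p[:,:2]-c).T)<45)]
print(cv2.minEnclosingCircle(q2[:,:2].astype(np.float32)))
save(cv2.resize(im[80:400,120:520],None,fx=1.9,fy=1.8),'w4c.png')
# cassette seated?
rect(W,111,120,(591,54),80,'flange seated')
E
```

```text
tcp [437.  297.7 207.4] yaw -5.45 t 9.5 w 92.2 F [ 0.6 -1.4 -1.1]
0.9 [309.5, 213.9] [50. 51. 54.] [442.1 305.3  16.3]
0.86 [409.1, 215.5] [197. 190.  19.] [430.  211.2  16.1]
0.84 [355.3, 296.5] [192. 184.  16.] [347.3 266.2  16.2]
0.8 [258.2, 297.6] [ 44. 136.  68.] [354.3 369.3  15.9]
bar 735 c [443.  304.6] size [14.9 52.3] deg -19.5 pca -20.2 z [38.1 39.7 41.1] mean [441.7 305.2]
skirt 1149 c [439.1 306.3] size [48.  49.2] deg -75.6 pca 70.7 z [13.3 15.7 17. ] mean [440.6 306.2]
((440.76416015625, 305.39801025390625), 28.114837646484375)
flange seated 2568 c [574.5  45. ] size [115.6 144.7] deg -80.3 pca 19.6 z [111.2 114.5 117.9] mean [577.2  59.5]
```

View pics/w4c.png

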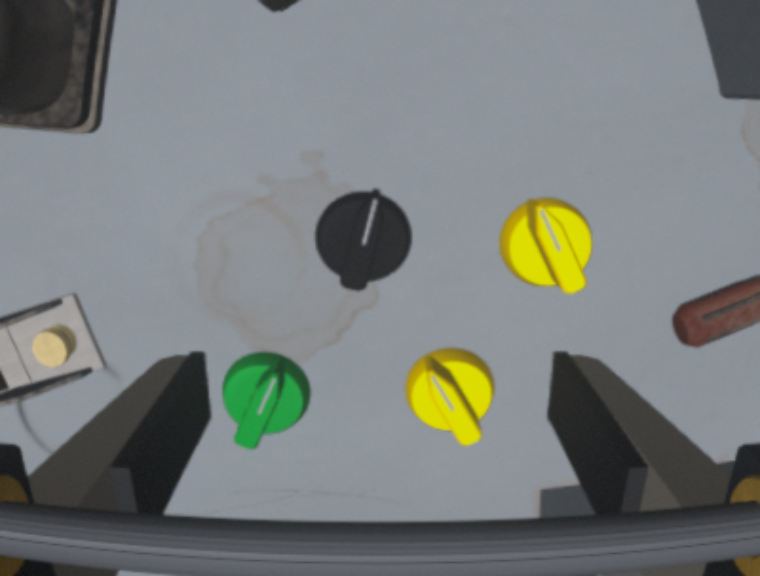

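>>> send_rows --motion '[[[1.7,8.9,-40],-0.12,0],[[1.7,8.9,-85],-0.25,0],[[1.7,8.9,-125],-0.25,0],[[1.7,8.9,-155],-0.25,0],[[1.7,8.9,-175],-0.25,0],[[1.7,8.9,-185],-0.25,0],[[1.7,8.9,-189],-0.25,0],[[1.7,8.9,-189.5],-0.25,0],[[1.7,8.9,-189.5],-0.25,1],[[1.7,8.9,-189.5],-0.25,1],[[1.7,8.9,-189.5],-0.25,1],[[1.7,8.9,-189.5],-0.25,1]]' --newtons 40

```text
time_s: 10.8
tcp_pos: [439.4, 306.3, 18.6]
orientation: [[0.94, -0.34, 0.001], [-0.34, -0.94, 0.0], [0.001, -0.001, -1.0]]
wrist_force: [0.4, -0.3, -0.4]
grip_width: 15.9
finger_force: 0.0
```

>>> send_rows --motion '[[[0,0,0],0,1],[[0,0,0],0,1],[[0,0,0],0,1]]'

```text
time_s: 11.1
tcp_pos: [439.4, 306.2, 18.5]
orientation: [[0.94, -0.34, 0.0], [-0.34, -0.94, 0.0], [0.0, -0.0, -1.0]]
wrist_force: [-0.4, 0.0, 4.9]
grip_width: 13.9
finger_force: 40.0
```

>>> send_rows --motion '[[[0,0,20],0,1],[[0,0,65],0,1],[[0,0,110],0,1],[[0,0,155],0.05,1],[[10,-30,180],0.15,1],[[25,-75,185],0.25,1],[[40,-120,185],0.35,1],[[55,-165,185],0.45,1],[[71,-210,185],0.54,1],[[86,-255,185],0.54,1],[[101,-300,185],0.54,1],[[116,-345,185],0.54,1]]'

```text
time_s: 12.3
tcp_pos: [555.2, -40.8, 202.8]
orientation: [[0.981, 0.192, -0.0], [0.192, -0.981, 0.0], [-0.0, -0.0, -1.0]]
wrist_force: [0.4, 0.6, -1.2]
grip_width: 13.7
finger_force: 40.0
```

>>> send_rows --motion '[[[11,-30,0],0,1],[[11,-30,0],0,1],[[11,-30,0],0,1]]'

```text
time_s: 12.6
tcp_pos: [565.7, -69.2, 202.4]
orientation: [[0.982, 0.19, -0.001], [0.19, -0.982, 0.001], [-0.001, -0.001, -1.0]]
wrist_force: [0.3, 1.0, -1.4]
grip_width: 13.3
finger_force: 40.0
```

```bash
cat > m.py <<'E'
from h import *
def meas(n):
    im,d,W,P=wrist(n);T=P['extrinsics']
    rect(W,117,123,(614.8,-58.7),16,'collar');rect(W,130,140,(612,-59),20,'D')
    # D-top with colour/height: pixels projected at plane z=134
    A=atplane(W,T,133.5); m=(W[...,2]>131.5)&(W[...,2]<137)&(np.hypot(W[...,0]-612,W[...,1]+59)<14)
    q=A[m][:,:2].astype(np.float32); print('Dplane',len(q),cv2.minAreaRect(q),'circ',cv2.minEnclosingCircle(q))
    s=env.state();t=s['tcp_pos'];o=s['orientation'];e=o[:2,0]
    rect(W,t[2]+16,t[2]+27,t[:2],45,'bar');rect(W,t[2]-7,t[2]+1,t[:2],45,'skirt')
    rect(W,112,118,(591.4,54.2),75,'flange');rect(W,134,148,(591.4,54.2),75,'rib');rect(W,104,112.5,(603,0),170,'lid')
    return im,W
E
python3 - <<'E' 2>/dev/null
from m import *
im,W=meas('w5'); save(cv2.resize(im[60:330,180:520],None,fx=2.3,fy=2.2,interpolation=3),'w5c.png')
E
```

```text
tcp [565.7 -69.2 202.4] yaw 10.96 t 12.6 w 13.3 F [ 0.3  1.  -1.4]
collar 891 c [614.8 -59.6] size [26.9 27.3] deg -79.8 pca -75.6 z [118.6 119.8 120.9] mean [616.5 -59. ]
D 362 c [611.1 -60.7] size [10.  17.6] deg -78.3 pca -77.4 z [131.4 133.4 134.7] mean [611.8 -60.2]
Dplane 337 ((611.239501953125, -60.61366271972656), (9.804381370544434, 17.38913345336914), 10.953916549682617) circ ((614.2938232421875, -59.93885040283203), 8.778392791748047)
bar 3533 c [567.2 -68.9] size [40.6 42. ] deg -32.7 pca 11.0 z [221.2 223.6 227.1] mean [570.  -68.5]
skirt 1615 c [579.3 -66.4] size [30.8 48.7] deg -78.0 pca -78.5 z [196.3 199.4 201.2] mean [579.  -66.5]
flange 4510 c [599.4  45. ] size [124.4 124.4] deg 18.8 pca 12.8 z [113.5 114.9 116.1] mean [595.1  49.6]
rib 1471 c [591.4  53.4] size [55.9 12.9] deg 12.3 pca 11.4 z [135.6 140.6 141.9] mean [592.3  52.6]
lid 49887 c [602.    1.6] size [157.1 237.3] deg -78.5 pca -73.8 z [108.7 109.9 111.2] mean [611.3  -9.6]
```

View pics/w5c.png

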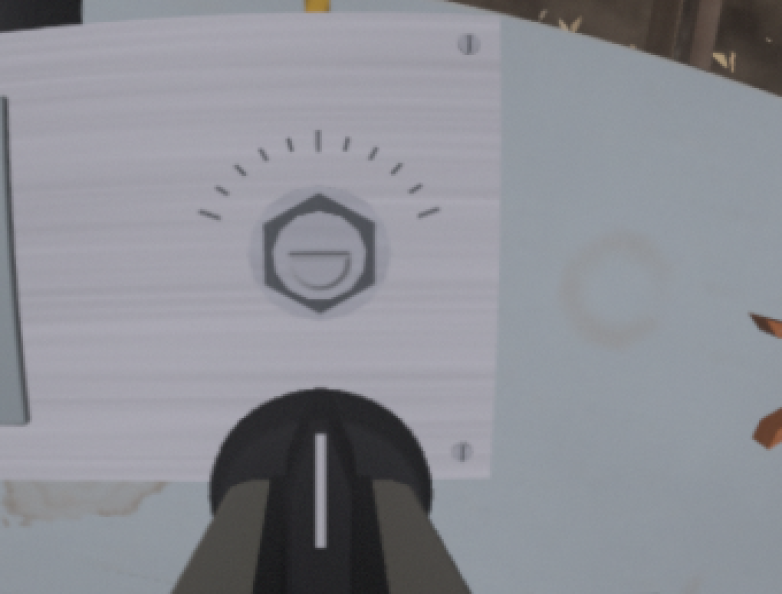

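The crop shows the D's flat facing the back (320,253) in line with the knob's white line (321,490); both yaws are about 11°. The cassette rib top at z ≈ 141 and flange at 115 confirm it is seated. I'm moving over the spindle.

>>> send_rows --motion '[[[25,5,-15],0.004,1],[[45,8.5,-30],0.004,1],[[49,9.3,-38],0.004,1],[[49,9.3,-43],0.004,1],[[49,9.3,-43],0.004,1],[[49,9.3,-43],0.004,1]]'

```text
time_s: 13.25
tcp_pos: [614.6, -59.5, 160.6]
orientation: [[0.981, 0.196, 0.0], [0.196, -0.981, -0.0], [-0.0, 0.0, -1.0]]
wrist_force: [-0.2, -1.2, -1.4]
grip_width: 13.7
finger_force: 40.0
```

>>> send_rows --motion '[[[0,0,-4],0,1],[[0,0,-6],0,1],[[0,0,-8],0,1],[[0,0,-10],0,1],[[0,0,-10],0,1]]' --newtons 60

```text
time_s: 13.75
tcp_pos: [614.9, -59.7, 149.7]
orientation: [[0.981, 0.195, -0.001], [0.195, -0.981, 0.0], [-0.001, -0.0, -1.0]]
wrist_force: [-0.7, -0.6, -1.6]
grip_width: 13.5
finger_force: 60.0
```

>>> send_rows --motion '[[[0,0,-3],0,1],[[0,0,-6],0,1],[[0,0,-8],0,1],[[0,0,-9],0,1],[[0,0,-9],0,1]]'

```text
time_s: 14.25
tcp_pos: [615.0, -59.6, 140.9]
orientation: [[0.981, 0.195, -0.0], [0.195, -0.981, 0.0], [-0.0, -0.0, -1.0]]
wrist_force: [0.2, -0.6, -0.1]
grip_width: 13.6
finger_force: 60.0
```

>>> send_rows --motion '[[[0,0,-1],0,1],[[0,0,-2],0,1],[[0,0,-3],0,1],[[0,0,-4],0,1],[[0,0,-4],0,1]]'

```text
time_s: 14.75
tcp_pos: [615.2, -59.6, 137.4]
orientation: [[0.981, 0.196, 0.0], [0.196, -0.981, -0.0], [0.0, 0.0, -1.0]]
wrist_force: [-0.0, 0.4, 3.0]
grip_width: 13.3
finger_force: 60.0
```

>>> send_rows --motion '[[[0,0,-1],0,1],[[0,0,-2],0,1],[[0,0,-3],0,1],[[0,0,-3],0,1]]'

```text
time_s: 15.15
tcp_pos: [615.2, -59.6, 134.4]
orientation: [[0.981, 0.195, 0.0], [0.195, -0.981, -0.0], [0.0, 0.0, -1.0]]
wrist_force: [-2.2, -0.0, 5.4]
grip_width: 13.5
finger_force: 60.0
```

>>> send_rows --motion '[[[0,0,-1],0,1],[[0,0,-2],0,1],[[0,0,-3],0,1],[[0,0,-3],0,1],[[0,0,-3],0,1]]'

```text
time_s: 15.65
tcp_pos: [615.3, -59.6, 132.4]
orientation: [[0.981, 0.195, 0.001], [0.195, -0.981, -0.0], [0.0, 0.001, -1.0]]
wrist_force: [-3.1, 0.2, 11.1]
grip_width: 13.4
finger_force: 60.0
```

>>> send_rows --motion '[[[0,0,-1],0,1],[[0,0,-2],0,1],[[0,0,-2],0,1],[[0,0,-2],0,1],[[0,0,-2],0,1]]'

```text
time_s: 16.15
tcp_pos: [615.4, -59.6, 132.2]
orientation: [[0.981, 0.195, 0.001], [0.195, -0.981, -0.001], [0.001, 0.001, -1.0]]
wrist_force: [-7.7, 1.0, 21.5]
grip_width: 13.7
finger_force: 60.0
```

```bash
python3 - <<'E' 2>/dev/null
from m import *
im,W=meas('w6'); save(cv2.resize(im[60:360,140:520],None,fx=2,fy=2,interpolation=3),'w6c.png')
s=env.state();print(s['tcp_pos'],s['wrist_force'])
E
```

```text
tcp [615.4 -59.6 132.2] yaw 11.27 t 16.15 w 13.7 F [-7.7  1.  21.5]
```

```bash
python3 - <<'E' 2>&1 | grep -v Warn
from h import *
im,d,W,P=wrist('w7'); save(cv2.resize(im[60:360,140:520],None,fx=2,fy=2,interpolation=3),'w7c.png')
rect(W,124,136,(615.3,-59.6),29,'skirt');rect(W,134,148,(591.4,54.2),75,'rib');rect(W,112.5,118,(591.4,54.2),70,'flange')
E
```

```text
tcp [615.5 -59.6 132.2] yaw 11.26 t 16.2 w 13.5 F [-8.4 -0.1 21.9]
skirt 1851 c [627.8 -57.4] size [32.4 49.1] deg -79.0 pca -78.5 z [124.9 129.1 133.4] mean [628.7 -56.8]
rib 2138 c [591.9  53.7] size [55.4 13.9] deg 11.1 pca 11.9 z [135.2 140.5 141.7] mean [593.9  52.5]
flange 5816 c [591.6  54.1] size [111.9  39.7] deg 11.6 pca 14.2 z [113.6 114.8 116. ] mean [602.8  50.7]
```

View pics/w7c.png

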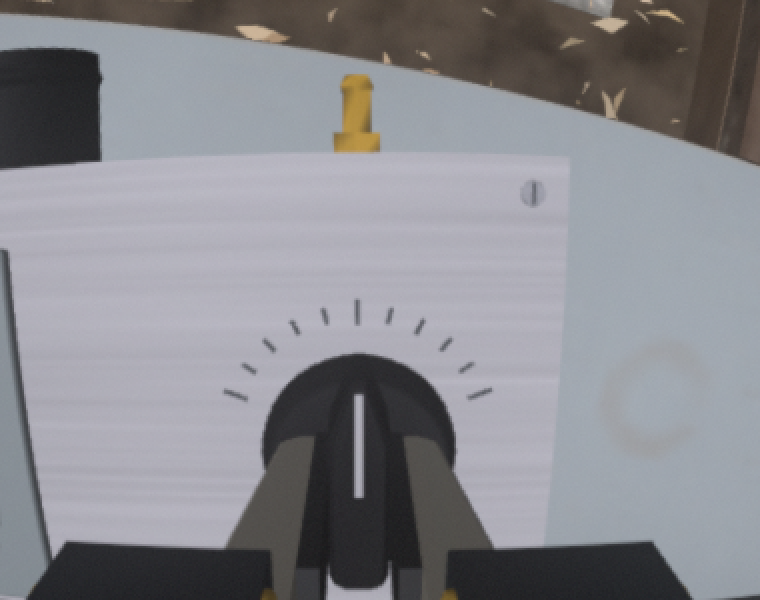

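The knob sits on the spindle at (358,445), with its line pointing at the centre tick (358,312). The skirt top is at about 130 mm, which is home at the 6 mm stop, and the push is 22 N. The flange lies flat at 115 mm, so I'm handing in.

```bash
python3 -c "
from bench import env
print(env.close_job())"
```

```text
the job is handed in; nothing more can be done
None
```

The job is handed in: the cassette is seated flat in the slot and released, and the black knob is fully home on the spindle and held down at the valve stop with about 22 N, at about 16 s of the 72 s allowed.

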